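# Stand the wet paddle boards in the dish rack

## Task

The kettle was left on top of the dish rack: lift it off by its handle and set it down gently, upright, in the middle of the cork mat. Stand every paddle board from the worktop upright in the rack, on its bottom edge with the handle up, one to a slot between the wire hoops and right down on the rails. Leave the mug where it is.

Things in the scene. Friction and masses are not known exactly. Their poses are not given: they have to be found in the camera images.
- rack: fixed white dish rack, tray 230 (x, away from the robot) by 150 mm. Boards stand on two rails along x at y = -35, 35 mm, top at z = 22 mm. Six 6 mm wire hoops across x, 110 mm wide, top at z = 85 mm, make five slots centred at x = -76, -38, 0, 38, 76 mm, 32 mm clear. Side wires along x at y = -63, 63 mm, z = 60 mm. Boards face along x, may lean. Origin: centre of underside
- kettle: steel stove-top kettle, about 0.55 kg, body 128 mm across, 97 mm high, lid knob to 115 mm, spout reaching 100 mm from the axis towards +x. Fixed bow handle over the top: straight black grip along x, 85 mm long, 20 mm wide (y), 20 mm high, centred on the axis 165 mm above the base. Origin: centre of base, z up. Starts on the hoops, base 85 mm above the worktop
- mat: fixed round cork mat, 150 mm across, 6 mm thick. Origin: centre of its underside, on the worktop
- board1: bamboo paddle board, 160 x 95 x 18 mm, 0.13 kg: blade 100 (x) by 95 mm (y), handle 60 mm long, 32 mm wide (y) on the middle of its +x edge, all 18 mm thick (z); faces alike. Origin: blade centre, mid-thickness; handle centre x = 80 mm, bottom edge x = -50 mm. Starts flat on the worktop, handle roughly away from the robot. x up = standing, handle up. May be absent (None)
- board2: bamboo paddle board, 160 x 95 x 18 mm, 0.13 kg: blade 100 (x) by 95 mm (y), handle 60 mm long, 32 mm wide (y) on the middle of its +x edge, all 18 mm thick (z); faces alike. Origin: blade centre, mid-thickness; handle centre x = 80 mm, bottom edge x = -50 mm. Starts flat on the worktop, handle roughly away from the robot. x up = standing, handle up. May be absent (None)
- board3: bamboo paddle board, 160 x 95 x 18 mm, 0.13 kg: blade 100 (x) by 95 mm (y), handle 60 mm long, 32 mm wide (y) on the middle of its +x edge, all 18 mm thick (z); faces alike. Origin: blade centre, mid-thickness; handle centre x = 80 mm, bottom edge x = -50 mm. Starts flat on the worktop, handle roughly away from the robot. x up = standing, handle up. May be absent (None)
- board4: bamboo paddle board, 160 x 95 x 18 mm, 0.13 kg: blade 100 (x) by 95 mm (y), handle 60 mm long, 32 mm wide (y) on the middle of its +x edge, all 18 mm thick (z); faces alike. Origin: blade centre, mid-thickness; handle centre x = 80 mm, bottom edge x = -50 mm. Starts flat on the worktop, handle roughly away from the robot. x up = standing, handle up. May be absent (None)
- mug: white mug, 80 mm across, 90 mm high, handle towards its +y; origin at the centre of its base. Leave alone
There are look-alikes about, which are no part of the job. Leave any green or white look-alike of the board3 alone.

How it is judged:
By the outcome, as a careful person would: the job done as asked, in the order asked, and still so for the second after the job is handed in, with the robot touching nothing.
Of board1, board2, board3, board4 only 3 to 4 are there at a start; the rules pass over those that are not, and their reading is None.
At some moment in a run one of board1, board2, board3, board4, kettle may be knocked a few centimetres aside while the robot is not near it.
It also fails if it takes over 210 s, if anything falls off the work surface, if the arm or the gripper's body presses on something with over 40 N, if the wrist force passes 120 N, or if a joint passes its speed limit or range.

## Robot

A 6-joint arm with a two-finger parallel gripper is mounted at the origin on the work surface. World frame = base frame: x ahead of the robot, y to its left, z up, the work surface at z = 0. Lengths are in m, angles in rad, forces in N, time in s.
With the tool pointing down it reaches from about 0.3 to 0.875 m from the base axis. Payload 6.4 kg.
Tool frame: the origin (TCP) lies midway between the tips of the shut fingers; the grasp point (between the pads) lies 19 mm behind it; z points along the fingers, y is the line along which they close (so a half turn about z gives the same grasp; the last joint's range is limited). The gripper opens to 85 mm and grips with 20 to 120 N. Pads are 22 mm wide; open, the fingers measure 114 mm over their backs; the gripper's body (76 mm by 85 mm) begins 54 mm behind the grasp point. The pads swing forward as they close: fully open they stand 13 mm farther back than shut.
Start: joints at [-1.48, 0.181, 1.607, -0, 1.354, -0.206], TCP at [0.168, -0.55, 0.231] pointing down, gripper open.
Joint ranges: [-2.99, 2.99], [-0.89, 2.07], [0.3, 2.58], [-1.14, 4.28], [0, 2.63], [-3.12, 3.12]. Speed limits (rad/s): [2.57, 2.57, 3.01, 3.14, 3.14, 3.14].

## Interface

Orientations are given as a unit quaternion [w, x, y, z].
In Python, from bench import get_obs, camera, hand_in gives the robot as it stands.
- The arm moves only by the tool carry_out, never from a script. Its argument "plan" is a list that holds one entry, the list of rows, each a list of 7 numbers: the shift along the world's x, y, z in m, then the turn, a rotation vector about the world's x, y, z in rad, then the opening, from 0 (shut) to 1 (fully open). In form: [[[x, y, z, rx, ry, rz, hand], ...]]. A call has exactly 5 rows; each row is the pose to reach, as a shift and turn from the pose commanded when the call began; what a row does not reach only later rows make up. A row lasts 1/12 s, in which the tool goes at most 41.7 mm and 7.16 degrees, less where a joint would pass 70% of its speed; a pose out of reach is approached as far as the arm can. A call with a gripper value outside its range is refused whole. The fingers move at their own pace and stop on an object; the grip force is fixed at half the most. Time passes only in rows, so rows that repeat a pose let the fingers close, or fill a call up. It gives the time, the measured TCP pose, the force, the opening and the grip force at its end, in the units of the state.
- get_obs(): the state, without advancing time (a new reading comes with each control period).
- camera(name): name is "scene" or "top"; returns a dict with "pixels" (420x560x3 uint8, red, green, blue), "z_map" (420x560 float32, m along the optical axis (not along the pixel's ray), 0 where there is no reading), "camera_matrix" (3x3 intrinsics, pixels), "k1" (the pictures are not rectified: a ray, as slopes to the right and down, at radius r is drawn at 1 + k1 r^2 times it, then the intrinsics apply), "cam_to_world" (4x4, takes a point from camera to world coordinates). Camera axes: x right, y up, looking along -z (the intrinsics and any distortion apply to the point x, -y, -z); pixel columns grow to the right and rows downward; lengths in m; the calibration is good to about 2 mm. A picture is of the moment at which its call begins.
- hand_in(): hands the job in; it is judged then, once.
The state is a dict: "time_s": time; "q": joint angles; "dq": joint speeds; "joint_efforts": joint torques, N m; "eef_pos": TCP position; "eef_rot": TCP orientation; "wrist_force": force on the tool from outside, world axes, zero at the start; "torque": the same for the moment, N m; "opening": opening from 0.0 (shut) to 1.0 (fully open); "grasp_force": force on a finger pad.
Only numpy, scipy, OpenCV 4.12 (cv2) and the standard library are available. Lean on these libraries where they do the work, as an engineer would, in place of code of your own. Each camera call takes 0.05 s, during which the arm holds its last target. There are 200 camera calls.

## Working session

There is one attempt and no reset: what is moved stays moved. The work goes in short steps, Python scripts to look and compute and a tool call to move; the robot and the scene stay as the last step left them, time stands still between calls to the robot, and variables do not carry over. Pictures are saved under pics/ and viewed, at most 14 in all, crops included, and the job is handed in when it is done.

Besides the shell and the picture viewer there is one more tool, called after ">>>" as name([rows], argument=value, ...), one row to a line, values as JSON. carry_out: Moves the arm, as the interface text tells. Its arguments: {"type":"object","properties":{"plan":{"type":"array","items":{"type":"array","items":{"type":"array","items":{"type":"number"}}}}},"required":["plan"]}

```bash
mkdir -p pics; ls
python3 - <<'E'
from bench import get_obs,camera
import cv2
o=get_obs();print(o)
for n in("top","scene"):
    c=camera(n);cv2.imwrite(f"pics/{n}0.png",c["pixels"][:,:,::-1]);print(n,c["camera_matrix"],c["k1"],c["cam_to_world"])
E
```

```text
pics
{'time_s': 0.0, 'q': array([-1.48030650e+00,  1.81514568e-01,  1.60798225e+00,  1.91254667e-05,
        1.35381355e+00, -2.06304663e-01]), 'dq': array([ 0.00094643, -0.00170482, -0.0003201 , -0.00153958,  0.0012225 ,
        0.0002008 ]), 'joint_efforts': array([-2.13713298e-03, -4.44880199e+01, -3.51336336e+01, -4.08568176e-04,
        9.08943883e-03,  9.03571404e-07]), 'eef_pos': array([ 0.1681325 , -0.54930429,  0.23041149]), 'eef_rot': array([-8.56877621e-04,  9.89009261e-01,  1.47851085e-01,  5.90275129e-05]), 'wrist_force': array([0.26193895, 0.7178926 , 0.04547223]), 'torque': array([-0.00372775, -0.03052302, -0.01072866]), 'grasp_force': 0.0, 'opening': 1.0030412432255198}
top [[490.57898992   0.         279.12825526]
 [  0.         490.57898992 215.52201388]
 [  0.           0.           1.        ]] 0.008815147730323769 [[ 1.02099631e-03  9.95257773e-01 -9.72672712e-02  3.70407139e-01]
 [-9.99993358e-01  6.75841029e-04 -3.58140500e-03 -2.93043133e-03]
 [-3.49868396e-03  9.72702818e-02  9.95251853e-01  1.49178373e+00]
 [ 0.00000000e+00  0.00000000e+00  0.00000000e+00  1.00000000e+00]]
scene [[384.89479154   0.         276.69393955]
 [  0.         384.89479154 211.7909175 ]
 [  0.           0.           1.        ]] -0.03505713029297717 [[ 7.24522770e-01 -5.24292815e-01  4.47419043e-01  9.61521049e-01]
 [ 6.89250829e-01  5.51336052e-01 -4.70065797e-01 -4.59490667e-01]
 [-2.26128966e-04  6.48957319e-01  7.60824781e-01  8.31939207e-01]
 [ 0.00000000e+00  0.00000000e+00  0.00000000e+00  1.00000000e+00]]
```

View pics/top0.png

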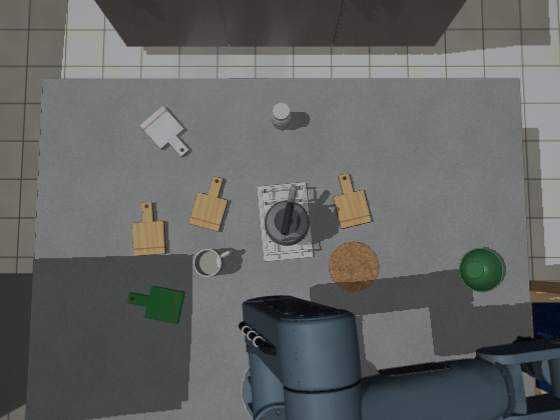

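View pics/scene0.png

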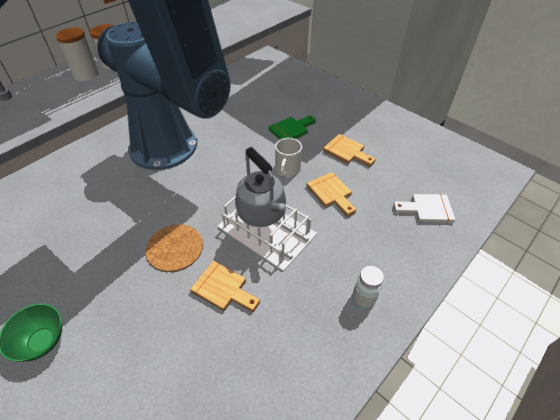

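Top view: three bamboo boards at about (149,232), (210,203) and (352,203), with the kettle on the rack at (286,222). The mat is at (354,267) and the mug at (208,262), and the green and white look-alikes are at (160,303) and (165,130). The scene view shows the same three boards.

```bash
cat > h.py <<'E'
import numpy as np,cv2
from bench import get_obs,camera
def rays(c,uv):
    n=cv2.undistortPoints(np.asarray(uv,float).reshape(-1,1,2),c["camera_matrix"],np.array([c["k1"],0,0,0.])).reshape(-1,2)
    return np.c_[n[:,0],-n[:,1],-np.ones(len(n))]
def onplane(c,uv,z):
    T=c["cam_to_world"];d=rays(c,uv)@T[:3,:3].T;o=T[:3,3]
    return o+d*((z-o[2])/d[:,2])[:,None]
def cloud(c):
    v,u=np.mgrid[:420,:560];uv=np.c_[u.ravel(),v.ravel()]
    T=c["cam_to_world"];P=(rays(c,uv)*c["z_map"].reshape(-1,1))@T[:3,:3].T+T[:3,3]
    P[c["z_map"].ravel()==0]=np.nan
    return P.reshape(420,560,3)
def hsv(c): return cv2.cvtColor(c["pixels"],cv2.COLOR_RGB2HSV)
def bamboo(c,z=.018):
    """flat boards: blade centre xy, yaw of handle direction"""
    h=hsv(c);m=cv2.inRange(h,(10,90,130),(25,255,255));m=cv2.morphologyEx(m,cv2.MORPH_CLOSE,np.ones((3,3)))
    out=[]
    for k in cv2.findContours(m,cv2.RETR_EXTERNAL,cv2.CHAIN_APPROX_NONE)[0]:
        if cv2.contourArea(k)<350: continue
        P=(onplane(c,k.reshape(-1,2),z)[:,:2]*1000+[0,600]).round().astype(np.int32) # mm raster
        im=np.zeros((1000,1200),np.uint8);cv2.fillPoly(im,[P[:,::-1]],255)
        b=cv2.morphologyEx(im,cv2.MORPH_OPEN,cv2.getStructuringElement(2,(50,50)))
        hd=cv2.morphologyEx(im-b,cv2.MORPH_OPEN,np.ones((12,12)))
        if not b.any() or not hd.any(): out.append(("odd",P.mean(0)));continue
        r=cv2.minAreaRect(np.argwhere(b)[:,::-1].astype(np.float32)); bc=np.array(r[0])[::-1]
        hc=np.argwhere(hd).mean(0);d=(hc-bc)[[1,0]]  # raster row = y? fixed below
        out.append((bc,hc,r[1],cv2.contourArea(k)))
    return out
E
python3 - <<'E'
from h import *
np.set_printoptions(precision=4,suppress=True)
for n in("top","scene"):
    c=camera(n);P=cloud(c);h=hsv(c)
    for r in bamboo(c):
        if r[0] is "odd": print(n,r);continue
        # fillPoly got (y,x) as (col,row): row=x, col=y+600
        bc=r[0]-[0,600];hc=r[1]-[0,600];d=hc-bc;print(n,"board",bc,hc,"yaw",np.arctan2(d[1],d[0]),np.hypot(*d),np.array(r[2]),r[3])
    m=cv2.inRange(h,(5,90,60),(16,255,190))
    for k in cv2.findContours(m,0,1)[0]:
        if cv2.contourArea(k)>500:
            p=onplane(c,k.reshape(-1,2),.006)[:,:2];print(n,"brown",cv2.minEnclosingCircle(p.astype(np.float32)),cv2.contourArea(k))
    g=(P[...,2]>.235)&(P[...,2]<.275)&(P[...,0]>.4)&(P[...,0]<.75)&(abs(P[...,1])<.15)
    q=P[g];print(n,"grip",len(q),cv2.minAreaRect(q[:,:2].astype(np.float32)),q[:,2].max())
    w=(h[...,1]<40)&(h[...,2]>150)&(P[...,0]>.4)&(P[...,0]<.75)&(abs(P[...,1])<.13)&(P[...,2]<.1)
    for lo,hi in((.003,.03),(.05,.07),(.075,.092)):
        q=P[w&(P[...,2]>lo)&(P[...,2]<hi)];print(n,"rack",lo,len(q),cv2.minAreaRect(q[:,:2].astype(np.float32)))
    cv2.imwrite(f"pics/rack_{n}.png",cv2.resize(c["pixels"][165:285,230:340] if n=="top" else c["pixels"][130:280,200:340],None,fx=5,fy=5 if n=="top" else 4,interpolation=2)[:,:,::-1])
E
```

```text
top ('odd', array([367.8089, 380.6369]))
top board [450.1132 396.8962] [528.2146 403.3923] yaw 0.08298436287172692 78.37102589460102 [101.8758  90.117 ] 1078.5
top board [530.7264 217.7925] [607.4347 197.7013] yaw -0.2561637021139491 79.29576536001711 [ 90.1085 103.7072] 1089.0
top board [ 538.2858 -218.7574] [ 614.9714 -198.2347] yaw 0.26149463342060486 79.38427977907901 [102.7727  90.1831] 1089.5
top brown ((0.3624930679798126, -0.22147352993488312), 0.07405432313680649) 1836.5
top grip 278 ((0.48360854387283325, -0.019428161904215813), (0.019362792372703552, 0.10475384443998337), 78.7090835571289) 0.2659908747078099
top rack 0.003 626 ((0.5039091110229492, -0.012683890759944916), (0.21807099878787994, 0.14495334029197693), 5.2843170166015625)
top rack 0.05 101 ((0.5008071660995483, -0.014585569500923157), (0.18981437385082245, 0.13103465735912323), 5.357062339782715)
top rack 0.075 147 ((0.4994795024394989, -0.013872116804122925), (0.19548356533050537, 0.10601385682821274), 4.910738945007324)
scene board [ 540.35 -216.95] [ 618.4475 -197.9972] yaw 0.2380778427440135 80.36432635115
[... 217 characters left out ...]
396.5614] [533.7286 402.35  ] yaw 0.07193343149664783 80.54104514319272 [109.3999  90.56  ] 666.0
scene grip 340 ((0.4851073622703552, -0.020713331177830696), (0.01893499121069908, 0.10702045261859894), 79.0721206665039) 0.26441097575794703
scene rack 0.003 3086 ((0.5750916600227356, -9.788572788238525e-05), (0.25951912999153137, 0.34955111145973206), 89.89776611328125)
scene rack 0.05 188 ((0.5001630187034607, -0.015397004783153534), (0.19238905608654022, 0.13182109594345093), 5.229593753814697)
scene rack 0.075 245 ((0.5007558465003967, -0.020342938601970673), (0.20017533004283905, 0.11148948967456818), 9.669870376586914)<stdin>:6: SyntaxWarning: "is" with 'str' literal. Did you mean "=="?
```

View pics/rack_top.png

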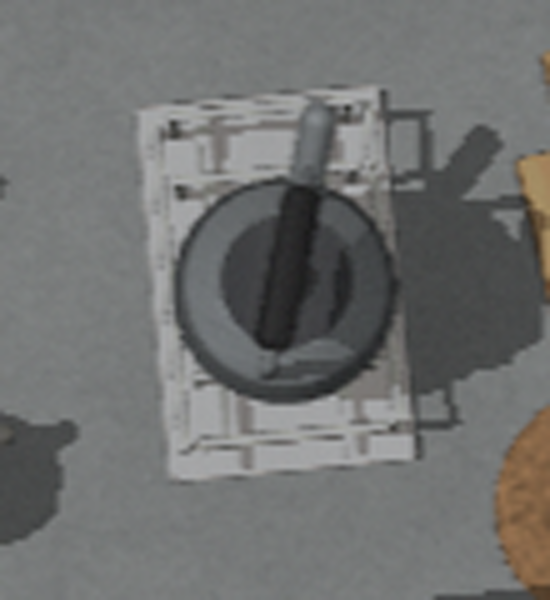

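The rack centre is near (0.501, -0.0145) with yaw about +5.2°. The kettle grip is at (0.4845, -0.020) with yaw -11.2°, and the mat is at (0.3625, -0.2215). In the crop the spout points up and slightly right, at about (315,110). I'm moving to above the kettle now.

>>> carry_out([
  [[0.016,0.026,0.02,0,0,-0.025,1],[0.032,0.053,0.04,0,0,-0.05,1],[0.047,0.079,0.06,0,0,-0.075,1],[0.063,0.106,0.08,0,0,-0.1,1],[0.079,0.132,0.1,0,0,-0.124,1]],
])

```text
time_s: 0.62
eef_pos: [0.2476, -0.4163, 0.3319]
eef_rot: [-0.0, 0.996, 0.085, -0.0]
wrist_force: [0.1, -1.0, -0.5]
opening: 0.999
grasp_force: 0.0
```

>>> carry_out([
  [[0.016,0.026,0.004,0,0,-0.025,1],[0.032,0.053,0.008,0,0,-0.05,1],[0.047,0.079,0.012,0,0,-0.075,1],[0.063,0.106,0.016,0,0,-0.1,1],[0.079,0.132,0.02,0,0,-0.124,1]],
])

```text
time_s: 1.03
eef_pos: [0.3266, -0.2843, 0.3515]
eef_rot: [0.0, 1.0, 0.024, 0.0]
wrist_force: [2.1, 0.6, 0.2]
opening: 1.001
grasp_force: 0.0
```

>>> carry_out([
  [[0.016,0.026,0,0,0,-0.025,1],[0.032,0.053,0,0,0,-0.05,1],[0.047,0.079,0,0,0,-0.075,1],[0.063,0.106,0,0,0,-0.1,1],[0.079,0.132,0,0,0,-0.124,1]],
])

```text
time_s: 1.45
eef_pos: [0.4056, -0.1523, 0.3513]
eef_rot: [0.0, 0.999, -0.038, 0.0]
wrist_force: [0.0, -1.3, -0.0]
opening: 0.998
grasp_force: 0.0
```

>>> carry_out([
  [[0.02,0.033,0,0,0,-0.03,1],[0.04,0.066,0,0,0,-0.06,1],[0.06,0.1,0,0,0,-0.09,1],[0.08,0.133,0,0,0,-0.122,1],[0.08,0.133,0,0,0,-0.122,1]],
])

```text
time_s: 1.87
eef_pos: [0.487, -0.0153, 0.351]
eef_rot: [-0.001, 0.995, -0.096, 0.0]
wrist_force: [-1.7, 0.2, 0.4]
opening: 0.998
grasp_force: 0.0
```

```bash
cat >> h.py <<'E'
def boards():
    for n in("top","scene"):
        c=camera(n)
        for r in bamboo(c):
            if isinstance(r[0],str): print(n,"odd",r[1]-[0,600]);continue
            bc=r[0]-[0,600];hc=r[1]-[0,600];d=hc-bc;print(n,"board",bc.round(1),hc.round(1),"yaw %.3f"%np.arctan2(d[1],d[0]),np.round(r[2]),r[3])
        cv2.imwrite(f"pics/last_{n}.png",c["pixels"][:,:,::-1])
E
python3 - <<'E'
from h import *
boards();print(get_obs()["q"].round(3))
E
cp pics/last_top.png pics/t1.png
```

```text
top odd [ 359.8974359 -220.6025641]
top board [449. 396.] [526.6 402.7] yaw 0.087 [100.  88.] 1073.0
top board [530.8 217.6] [607.3 197.6] yaw -0.257 [ 90. 103.] 1090.5
top odd [ 580.45454545 -209.3553719 ]
scene board [ 540.4 -216.9] [ 618.9 -198. ] yaw 0.237 [109.  93.] 1667.0
scene odd [ 372.37671233 -225.8630137 ]
scene board [531.9 215.5] [609.1 196.1] yaw -0.247 [ 92. 108.] 903.5
scene board [453.5 396.5] [533.7 402.4] yaw 0.073 [109.  91.] 665.5
[-0.285 -0.1    1.66  -0.     1.583  1.479]
```

View pics/t1.png

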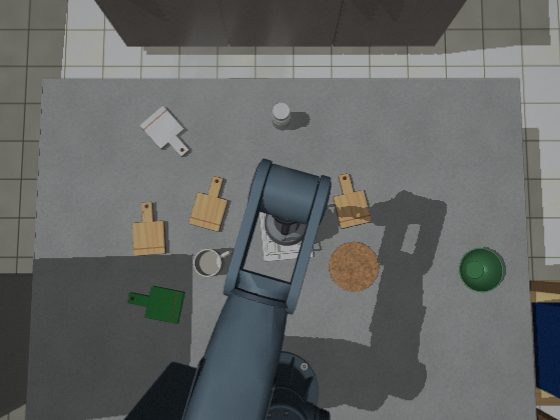

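With the arm moved away, the top view shows exactly three bamboo boards: (149,232), (210,203) and (350,203). There is no fourth. I'm descending onto the kettle grip and closing.

>>> carry_out([
  [[-0.001,-0.002,-0.025,0,0,0,1],[-0.002,-0.004,-0.05,0,0,0,1],[-0.002,-0.004,-0.075,0,0,0,1],[-0.002,-0.004,-0.1,0,0,0,1],[-0.002,-0.004,-0.12,0,0,0,1]],
])

```text
time_s: 2.38
eef_pos: [0.4819, -0.0262, 0.2294]
eef_rot: [0.0, 0.995, -0.099, -0.001]
wrist_force: [0.6, -0.4, -0.5]
opening: 1.001
grasp_force: 0.0
```

>>> carry_out([
  [[0,0,0,0,0,0,0.7],[0,0,0,0,0,0,0.45],[0,0,0,0,0,0,0],[0,0,0,0,0,0,0],[0,0,0,0,0,0,0]],
])

```text
time_s: 2.8
eef_pos: [0.4842, -0.0252, 0.2331]
eef_rot: [0.0, 0.995, -0.099, 0.002]
wrist_force: [0.8, 2.9, 2.8]
opening: 0.301
grasp_force: 1.0
```

>>> carry_out([
  [[0,0,0,0,0,0,0],[0,0,0,0,0,0,0],[0,0,0,0,0,0,0],[0,0,0,0,0,0,0],[0,0,0,0,0,0,0]],
])

```text
time_s: 3.22
eef_pos: [0.484, -0.025, 0.2324]
eef_rot: [0.0, 0.995, -0.098, 0.001]
wrist_force: [0.6, 1.9, 5.6]
opening: 0.218
grasp_force: 60.6
```

>>> carry_out([
  [[0,0,0.004,0,0,0,0],[0,0,0.012,0,0,0,0],[0,0,0.025,0,0,0,0],[0,0,0.038,0,0,0,0],[0,0,0.05,0,0,0,0]],
])

```text
time_s: 3.63
eef_pos: [0.4824, -0.0248, 0.2813]
eef_rot: [-0.0, 0.995, -0.098, -0.001]
wrist_force: [0.7, 0.4, -4.7]
opening: 0.223
grasp_force: 59.3
```

>>> carry_out([
  [[-0.002,-0.004,0.006,0,0,0,0],[-0.008,-0.013,0.008,0,0,0,0],[-0.016,-0.026,0.01,0,0,0,0],[-0.026,-0.042,0.01,0,0,0,0],[-0.036,-0.058,0.01,0,0,0,0]],
])

```text
time_s: 4.05
eef_pos: [0.4458, -0.0837, 0.2906]
eef_rot: [0.0, 0.995, -0.098, -0.001]
wrist_force: [0.2, 0.2, -4.8]
opening: 0.224
grasp_force: 59.2
```

>>> carry_out([
  [[-0.011,-0.018,0,0,0,0,0],[-0.022,-0.036,0,0,0,0,0],[-0.033,-0.054,0,0,0,0,0],[-0.044,-0.071,0,0,0,0,0],[-0.054,-0.087,0,0,0,0,0]],
])

```text
time_s: 4.47
eef_pos: [0.3913, -0.1709, 0.2904]
eef_rot: [-0.0, 0.995, -0.099, -0.001]
wrist_force: [0.7, -0.2, -4.8]
opening: 0.219
grasp_force: 59.3
```

>>> carry_out([
  [[-0.01,-0.016,0,0,0,0,0],[-0.019,-0.03,0,0,0,0,0],[-0.026,-0.042,0,0,0,0,0],[-0.03,-0.049,0,0,0,0,0],[-0.032,-0.052,0,0,0,0,0]],
])

```text
time_s: 4.88
eef_pos: [0.3599, -0.2228, 0.2907]
eef_rot: [-0.0, 0.995, -0.099, -0.001]
wrist_force: [0.0, -0.3, -4.9]
opening: 0.222
grasp_force: 59.4
```

```bash
cat >> h.py <<'E'
def mat():
    c=camera("top");m=cv2.inRange(hsv(c),(5,90,60),(16,255,190))
    for k in cv2.findContours(m,0,1)[0]:
        if cv2.contourArea(k)>300:
            p=onplane(c,k.reshape(-1,2),.006)[:,:2];print("mat",cv2.minEnclosingCircle(p.astype(np.float32)))
    return c
def low(c,x,y,r,zlo,zhi):
    P=cloud(c);g=(np.hypot(P[...,0]-x,P[...,1]-y)<r)&(P[...,2]>zlo)&(P[...,2]<zhi);return P[g]
E
python3 - <<'E'
from h import *
mat();o=get_obs();print(o["eef_pos"],o["wrist_force"],o["q"].round(2))
c=camera("scene")
q=low(c,.36,-.22,.15,.2,.3);print(cv2.minAreaRect(q[:,:2].astype(np.float32)))
cv2.imwrite("pics/s2.png",c["pixels"][:,:,::-1])
E
```

```text
mat ((0.37377649545669556, -0.20536121726036072), 0.07091794908046722)
[ 0.36013563 -0.22270249  0.29082113] [ 0.25844478  0.20179006 -4.84731451] [-0.84 -0.23  1.88 -0.    1.48  0.93]
((0.3750785291194916, -0.21762040257453918), (0.13658154010772705, 0.11148983985185623), 22.043542861938477)
```

View pics/s2.png

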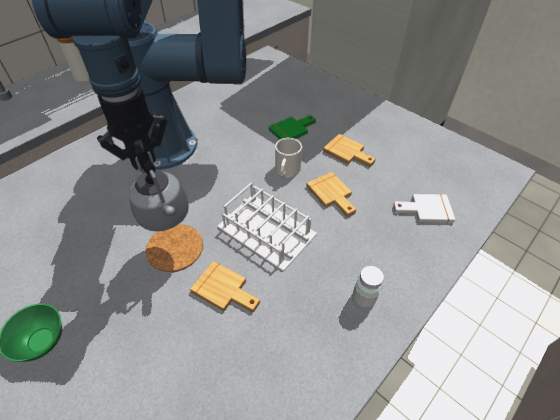

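The kettle hangs upright at (160,200) over the mat at (175,247), and the rack is free. I'm lowering it.

>>> carry_out([
  [[0.001,0.001,-0.008,0,0,0,0],[0.002,0.001,-0.024,0,0,0,0],[0.002,0.001,-0.044,0,0,0,0],[0.002,0.001,-0.064,0,0,0,0],[0.002,0.001,-0.084,0,0,0,0]],
])

```text
time_s: 5.4
eef_pos: [0.3635, -0.2198, 0.2059]
eef_rot: [-0.0, 0.995, -0.098, 0.0]
wrist_force: [0.2, 0.2, -5.0]
opening: 0.223
grasp_force: 59.3
```

>>> carry_out([
  [[0,0,-0.016,0,0,0,0],[0,0,-0.028,0,0,0,0],[0,0,-0.036,0,0,0,0],[0,0,-0.042,0,0,0,0],[0,0,-0.045,0,0,0,0]],
])

```text
time_s: 5.82
eef_pos: [0.3632, -0.2202, 0.1615]
eef_rot: [-0.0, 0.995, -0.098, -0.0]
wrist_force: [-0.5, -0.7, -5.4]
opening: 0.219
grasp_force: 59.3
```

>>> carry_out([
  [[0,0,-0.0015,0,0,0,0],[0,0,-0.003,0,0,0,0],[0,0,-0.0045,0,0,0,0],[0,0,-0.006,0,0,0,0],[0,0,-0.007,0,0,0,0]],
])

```text
time_s: 6.23
eef_pos: [0.3634, -0.2211, 0.1555]
eef_rot: [0.0, 0.995, -0.098, 0.0]
wrist_force: [-0.4, -0.4, -4.7]
opening: 0.225
grasp_force: 59.3
```

>>> carry_out([
  [[0,0,-0.0008,0,0,0,0],[0,0,-0.0015,0,0,0,0],[0,0,-0.002,0,0,0,0],[0,0,-0.0025,0,0,0,0],[0,0,-0.003,0,0,0,0]],
])

```text
time_s: 6.65
eef_pos: [0.364, -0.2212, 0.1539]
eef_rot: [0.0, 0.995, -0.098, 0.001]
wrist_force: [-2.1, 6.3, 13.1]
opening: 0.219
grasp_force: 61.8
```

>>> carry_out([
  [[0,0,0.0015,0,0,0,0],[0,0,0.0015,0,0,0,0.2],[0,0,0.0015,0,0,0,0.3],[0,0,0.0015,0,0,0,0.5],[0,0,0.0015,0,0,0,0.6]],
])

```text
time_s: 7.07
eef_pos: [0.3634, -0.2213, 0.1541]
eef_rot: [0.0, 0.995, -0.098, 0.0]
wrist_force: [0.4, -0.2, -0.3]
opening: 0.568
grasp_force: 0.0
```

>>> carry_out([
  [[0,0,0,0,0,0,0.8],[0,0,0,0,0,0,0.8],[0,0,0.01,0,0,0,0.8],[0,0,0.03,0,0,0,0.8],[0,0,0.06,0,0,0,0.8]],
])

```text
time_s: 7.48
eef_pos: [0.3619, -0.2196, 0.2129]
eef_rot: [-0.002, 0.995, -0.099, -0.002]
wrist_force: [0.4, 0.0, -0.7]
opening: 0.8
grasp_force: 0.0
```

>>> carry_out([
  [[0,0,0.04,0,0,0,0.8],[0,0,0.08,0,0,0,0.8],[0,0,0.12,0,0,0,0.8],[0,0,0.14,0,0,0,0.8],[0,0,0.14,0,0,0,0.8]],
])

```text
time_s: 7.9
eef_pos: [0.3647, -0.2225, 0.3606]
eef_rot: [0.004, 0.995, -0.098, 0.004]
wrist_force: [0.3, -0.3, -0.6]
opening: 0.802
grasp_force: 0.0
```

Run:
```python
from h import *
o=get_obs();print(o["eef_pos"],o["q"].round(3))
boards()
np.set_printoptions(precision=4,suppress=True)
for n in("top","scene"):
    c=camera(n);P=cloud(c);h=hsv(c)
    q=low(c,.3625,-.2215,.15,.165,.19);print("grip",len(q),cv2.minAreaRect(q[:,:2].astype(np.float32)))
    w=(h[...,1]<40)&(h[...,2]>120)&(P[...,0]>.36)&(P[...,0]<.65)&(abs(P[...,1])<.11)
    for lo,hi in((.003,.018),(.05,.07),(.075,.092)):
        q=P[w&(P[...,2]>lo)&(P[...,2]<hi)];print(n,"rack",lo,len(q),cv2.minAreaRect(q[:,:2].astype(np.float32)))
    # hoop x-profile in rack frame
    q=P[w&(P[...,2]>.077)&(P[...,2]<.092)];a=.0915;R=np.array([[np.cos(a),np.sin(a)],[-np.sin(a),np.cos(a)]])
    r=(q[:,:2]-[.501,-.0145])@R.T; hst=[r[abs(r[:,0]-x)<.012] for x in (-.095,-.057,-.019,.019,.057,.095)]
    for g in hst: print(len(g),g.mean(0), np.polyfit(g[:,1],g[:,0],1)[0])
```

```text
[ 0.36471936 -0.22248769  0.36063058] [-0.827 -0.257  1.774 -0.     1.613  0.941]
top board [450. 396.] [528.1 403.5] yaw 0.095 [102.  88.] 1074.5
top board [530.7 217.8] [607.3 197.8] yaw -0.255 [ 90. 104.] 1091.0
top board [ 538.6 -216.6] [ 614.9 -198.2] yaw 0.238 [102.  91.] 1101.5
scene board [ 540.4 -216.9] [ 618.7 -198.1] yaw 0.236 [109.  93.] 1665.0
scene board [532.  215.6] [609.4 196.2] yaw -0.246 [ 92. 108.] 900.5
scene board [453.5 396.5] [533.7 402.4] yaw 0.073 [109.  91.] 666.5
grip 52 ((0.39945188164711, -0.22581791877746582), (0.018419234082102776, 0.02426566183567047), 50.07316589355469)
top rack 0.003 2714 ((0.5059787631034851, 0.0013255178928375244), (0.21698211133480072, 0.2871556580066681), 89.82557678222656)
top rack 0.05 252 ((0.4993799328804016, -0.015232332050800323), (0.19220036268234253, 0.13198378682136536), 5.543119430541992)
top rack 0.075 438 ((0.49926522374153137, -0.014940768480300903), (0.19626125693321228, 0.10895214229822159), 5.269546031951904)
76 [-0.0969 -0.0005] -0.009084157256614956
72 [-0.059  -0.0002] -0.0017905070756837787
73 [-0.0209 -0.000
[... 225 characters left out ...]
406975, 0.09238684177398682), 78.78881072998047)
scene rack 0.003 3142 ((0.505036473274231, 7.295608520507812e-05), (0.28987300395965576, 0.2197757363319397), 0.0658574253320694)
scene rack 0.05 342 ((0.498819500207901, -0.015061065554618835), (0.19411787390708923, 0.13476218283176422), 5.6291069984436035)
scene rack 0.075 564 ((0.49863654375076294, -0.015007145702838898), (0.19677862524986267, 0.11058630049228668), 5.1835150718688965)
85 [-0.0965 -0.002 ] -0.008540896009356052
86 [-0.0588 -0.0021] -0.0035415578671634117
90 [-0.0206 -0.001 ] 0.0013240692826567667
90 [ 0.0172 -0.0015] -0.002368633688535608
110 [ 0.0552 -0.0027] -0.004794659384218874
98 [ 0.0932 -0.0027] -0.0032391366470228703
```

```bash
cat >> h.py <<'E'
from scipy.spatial.transform import Rotation as Ro
T45=np.pi/4
def cur():
    o=get_obs();w,x,y,z=o["eef_rot"];return o,Ro.from_quat([x,y,z,w])
def frame(yaw,stand,t=T45):
    d=np.array([np.cos(yaw),np.sin(yaw),0]);u=np.array([0,0,1.]);by=np.cross(u,d)
    z=np.cos(t)*(d if stand else -u)-np.sin(t)*(u if stand else d)
    return d,by,z
def to(p,yaw,stand,t=T45):
    """shift and turn from the present pose to TCP p, tool tilted about board y"""
    o,R=cur();d,by,z=frame(yaw,stand,t)
    for s in(1,-1):
        y=s*by;M=Ro.from_matrix(np.c_[np.cross(y,z),y,z]);v=(M*R.inv()).as_rotvec()
        print("shift",(np.asarray(p)-o["eef_pos"]).round(4),"turn",v.round(3),"mag %.2f"%np.linalg.norm(v))
    print("q",o["q"].round(2),"at",o["eef_pos"].round(4))
E
python3 - <<'E'
from h import *
for b,yaw in(((.5395,-.2168),.238),((.5313,.2167),-.251),((.4515,.3965),.083)):
    d=frame(yaw,0)[0];p=np.r_[b,0]+.08*d;p[2]=.011;print(p);to(p,yaw,0)
E
```

```text
[ 0.61724491 -0.19793924  0.011     ]
shift [ 0.2545  0.0224 -0.3416] turn [-1.072 -0.02  -2.522] mag 2.74
shift [ 0.2545  0.0224 -0.3416] turn [-0.017  0.79   0.413] mag 0.89
q [-0.83 -0.25  1.78 -0.    1.61  0.94] at [ 0.3627 -0.2204  0.3526]
[0.60879316 0.19683018 0.011     ]
shift [ 0.2461  0.4172 -0.3416] turn [ 1.156 -0.265  2.855] mag 3.09
shift [ 0.2461  0.4172 -0.3416] turn [ 0.173  0.764 -0.051] mag 0.79
q [-0.83 -0.25  1.78 -0.    1.61  0.94] at [ 0.3627 -0.2204  0.3526]
[0.5312246  0.40313238 0.011     ]
shift [ 0.1685  0.6235 -0.3416] turn [-1.113  0.065 -2.659] mag 2.88
shift [ 0.1685  0.6235 -0.3416] turn [0.044 0.785 0.266] mag 0.83
q [-0.83 -0.25  1.78 -0.    1.61  0.94] at [ 0.3627 -0.2204  0.3526]
```

>>> carry_out([
  [[0.017,0.0015,0,-0.001,0.053,0.028,1],[0.034,0.003,0,-0.002,0.105,0.055,1],[0.051,0.0045,0,-0.004,0.158,0.083,1],[0.068,0.006,0,-0.005,0.21,0.11,1],[0.085,0.0075,0,-0.006,0.263,0.138,1]],
])

```text
time_s: 8.52
eef_pos: [0.4483, -0.2128, 0.352]
eef_rot: [0.015, 0.991, -0.028, -0.133]
wrist_force: [-0.7, 0.1, -0.1]
opening: 1.005
grasp_force: 0.0
```

>>> carry_out([
  [[0.017,0.0015,-0.01,-0.001,0.053,0.028,1],[0.034,0.003,-0.02,-0.002,0.105,0.055,1],[0.051,0.0045,-0.03,-0.004,0.158,0.083,1],[0.068,0.006,-0.04,-0.005,0.21,0.11,1],[0.085,0.0075,-0.05,-0.006,0.263,0.138,1]],
])

```text
time_s: 8.93
eef_pos: [0.5333, -0.2054, 0.3013]
eef_rot: [0.031, 0.964, 0.042, -0.26]
wrist_force: [-0.2, -0.3, 1.0]
opening: 1.004
grasp_force: 0.0
```

>>> carry_out([
  [[0.017,0.0015,-0.02,-0.001,0.053,0.028,1],[0.034,0.003,-0.04,-0.002,0.105,0.055,1],[0.051,0.0045,-0.06,-0.004,0.158,0.083,1],[0.068,0.006,-0.08,-0.005,0.21,0.11,1],[0.085,0.0075,-0.1,-0.006,0.263,0.138,1]],
])

```text
time_s: 9.35
eef_pos: [0.6179, -0.198, 0.2007]
eef_rot: [0.046, 0.917, 0.111, -0.381]
wrist_force: [0.1, -0.4, -0.6]
opening: 0.994
grasp_force: 0.0
```

>>> carry_out([
  [[0,0,-0.02,0,0,0,1],[0,0,-0.04,0,0,0,1],[0,0,-0.06,0,0,0,1],[0,0,-0.08,0,0,0,1],[0,0,-0.1,0,0,0,1]],
])

```text
time_s: 9.77
eef_pos: [0.6176, -0.1984, 0.1018]
eef_rot: [0.046, 0.918, 0.11, -0.379]
wrist_force: [-0.4, -0.2, 0.5]
opening: 0.998
grasp_force: 0.0
```

Run:
```python
from h import *
to([.6172,-.1979,.011],.238,0)
mat();c=camera("top");
q=low(c,.3625,-.2215,.15,.165,.19);print("grip",len(q),cv2.minAreaRect(q[:,:2].astype(np.float32)))
cv2.imwrite("pics/a3.png",camera("scene")["pixels"][:,:,::-1])
```

```text
shift [-0.0004  0.0005 -0.0908] turn [2.156 0.526 2.222] mag 3.14
shift [-0.0004  0.0005 -0.0908] turn [ 0.     0.001 -0.002] mag 0.00
q [-0.31  1.    0.85 -0.41  1.97  0.99] at [ 0.6176 -0.1984  0.1018]
mat ((0.533974826335907, -0.22083041071891785), 0.06333319842815399)
grip 265 ((0.3638578951358795, -0.21795661747455597), (0.02057104930281639, 0.10459069907665253), 78.65486145019531)
```

View pics/a3.png

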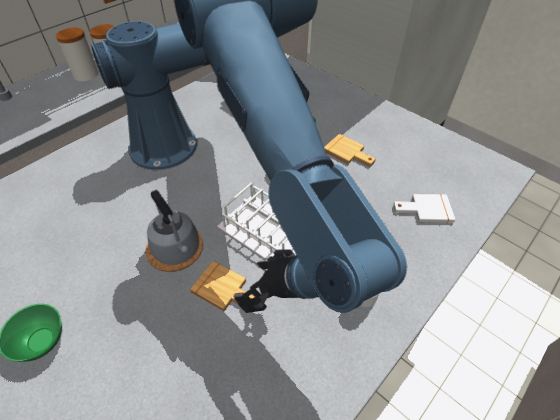

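The kettle stands on the mat at (173,235). The gripper straddles the handle of the right-hand board at (250,295). I'm descending and gripping it.

>>> carry_out([
  [[0,0,-0.025,0,0,0,1],[0,0,-0.05,0,0,0,1],[0,0,-0.07,0,0,0,1],[0,0,-0.083,0,0,0,1],[0,0,-0.09,0,0,0,1]],
])

```text
time_s: 10.33
eef_pos: [0.618, -0.1984, 0.0133]
eef_rot: [0.046, 0.918, 0.11, -0.379]
wrist_force: [-0.5, -0.6, -0.0]
opening: 0.998
grasp_force: 0.0
```

>>> carry_out([
  [[0,0,0,0,0,0,0.8],[0,0,0,0,0,0,0.6],[0,0,0,0,0,0,0],[0,0,0,0,0,0,0],[0,0,0,0,0,0,0]],
])

```text
time_s: 10.75
eef_pos: [0.6194, -0.1986, 0.0159]
eef_rot: [0.047, 0.918, 0.11, -0.378]
wrist_force: [0.6, 1.1, -0.3]
opening: 0.342
grasp_force: 59.2
```

>>> carry_out([
  [[0,0,0,0,0,0,0],[0,0,0,0,0,0,0],[0,0,0,0,0,0,0],[0,0,0,0,0,0,0],[0,0,0,0,0,0,0]],
])

```text
time_s: 11.17
eef_pos: [0.6194, -0.1986, 0.0157]
eef_rot: [0.047, 0.918, 0.11, -0.378]
wrist_force: [3.9, 1.3, 6.6]
opening: 0.346
grasp_force: 59.8
```

>>> carry_out([
  [[0,0,0.006,0,0,0,0],[0,0,0.02,0,0,0,0],[0,0,0.04,0,0,0,0],[0,0,0.065,0,0,0,0],[0,0,0.09,0,0,0,0]],
])

```text
time_s: 11.58
eef_pos: [0.6176, -0.1983, 0.1048]
eef_rot: [0.046, 0.917, 0.111, -0.379]
wrist_force: [0.7, -1.1, -1.3]
opening: 0.346
grasp_force: 59.3
```

>>> carry_out([
  [[0,0,0.03,0,0,0,0],[0,0,0.06,0,0,0,0],[0,0,0.09,0,0,0,0],[0,0,0.11,0,0,0,0],[0,0,0.12,0,0,0,0]],
])

```text
time_s: 12.0
eef_pos: [0.6191, -0.1987, 0.2287]
eef_rot: [0.047, 0.919, 0.11, -0.376]
wrist_force: [1.1, -0.1, -0.4]
opening: 0.352
grasp_force: 59.3
```

Run:
```python
from h import *
to([.5682,-.009,.27],.094,1)
print(get_obs()["wrist_force"],get_obs()["opening"])
cv2.imwrite("pics/a4.png",camera("scene")["pixels"][:,:,::-1])
```

```text
shift [-0.0509  0.1897  0.0413] turn [-0.012  0.005  2.996] mag 3.00
shift [-0.0509  0.1897  0.0413] turn [ 0.263 -1.542 -0.111] mag 1.57
q [-0.31  0.88  0.79 -0.45  2.12  0.92] at [ 0.6191 -0.1987  0.2287]
[ 1.06183581 -0.11457763 -0.36619971] 0.352261332770078
```

View pics/a4.png

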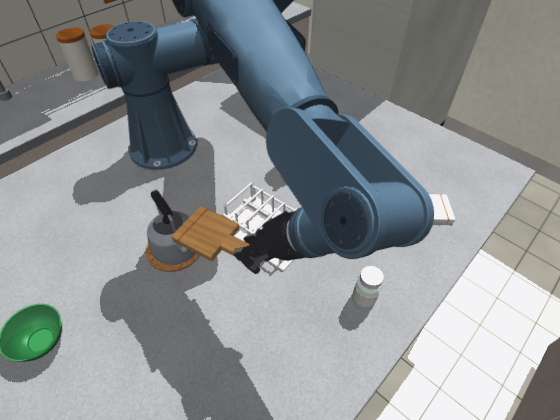

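The board is firmly held and horizontal at (215,232). I'm turning it upright while moving it to above the far slot.

>>> carry_out([
  [[-0.0025,0.0095,0.012,0.013,-0.077,-0.006,0],[-0.005,0.019,0.024,0.026,-0.154,-0.011,0],[-0.0075,0.028,0.035,0.04,-0.232,-0.017,0],[-0.01,0.038,0.04,0.053,-0.309,-0.022,0],[-0.0127,0.0474,0.041,0.066,-0.386,-0.028,0]],
])

```text
time_s: 12.47
eef_pos: [0.6055, -0.1504, 0.265]
eef_rot: [0.031, 0.976, 0.099, -0.191]
wrist_force: [0.4, -0.7, -0.7]
opening: 0.346
grasp_force: 59.4
```

>>> carry_out([
  [[-0.0025,0.0095,0,0.013,-0.077,-0.006,0],[-0.005,0.019,0,0.026,-0.154,-0.011,0],[-0.0075,0.028,0,0.04,-0.232,-0.017,0],[-0.01,0.038,0,0.053,-0.309,-0.022,0],[-0.0127,0.0474,0,0.066,-0.386,-0.028,0]],
])

```text
time_s: 12.88
eef_pos: [0.5919, -0.1028, 0.2635]
eef_rot: [0.014, 0.996, 0.084, 0.002]
wrist_force: [-0.1, 0.1, -1.3]
opening: 0.345
grasp_force: 59.4
```

>>> carry_out([
  [[-0.0025,0.0095,0,0.013,-0.077,-0.006,0],[-0.005,0.019,0,0.026,-0.154,-0.011,0],[-0.0075,0.028,0,0.04,-0.232,-0.017,0],[-0.01,0.038,0,0.053,-0.309,-0.022,0],[-0.0127,0.0474,0,0.066,-0.386,-0.028,0]],
])

```text
time_s: 13.3
eef_pos: [0.5789, -0.0555, 0.2633]
eef_rot: [-0.003, 0.979, 0.065, 0.195]
wrist_force: [-0.6, 0.8, -1.2]
opening: 0.341
grasp_force: 59.3
```

>>> carry_out([
  [[-0.0025,0.0095,0,0.013,-0.077,-0.006,0],[-0.005,0.019,0,0.026,-0.154,-0.011,0],[-0.0075,0.028,0,0.04,-0.232,-0.017,0],[-0.01,0.038,0,0.053,-0.309,-0.022,0],[-0.0127,0.0474,0,0.066,-0.386,-0.028,0]],
])

```text
time_s: 13.72
eef_pos: [0.566, -0.0082, 0.263]
eef_rot: [-0.019, 0.923, 0.044, 0.381]
wrist_force: [0.7, 0.0, -1.9]
opening: 0.35
grasp_force: 59.3
```

>>> carry_out([
  [[0,0,0,0,0,0,0],[0,0,0,0,0,0,0],[0,0,0,0,0,0,0],[0,0,0,0,0,0,0],[0,0,0,0,0,0,0]],
])

```text
time_s: 14.13
eef_pos: [0.5684, -0.0095, 0.2657]
eef_rot: [-0.018, 0.923, 0.045, 0.381]
wrist_force: [0.7, 0.2, -1.6]
opening: 0.348
grasp_force: 59.4
```

Run:
```python
from h import *
to([.5682,-.009,.27],.094,1)
np.set_printoptions(precision=4,suppress=True)
for n in("scene","top"):
    c=camera(n);P=cloud(c);h=hsv(c)
    m=(cv2.inRange(h,(8,70,60),(28,255,255))>0)&(P[...,2]>.1)&(abs(P[...,0]-.57)<.1)&(abs(P[...,1])<.12)
    q=P[m];print(n,len(q),q.min(0) if len(q) else "",q.max(0) if len(q) else "")
    if len(q)>30:
        a=q.mean(0);s=np.linalg.svd(q-a,full_matrices=False);print(a,s[2][2],s[1])
    cv2.imwrite(f"pics/a5{n}.png",c["pixels"][:,:,::-1])
```

```text
shift [-0.0002  0.0005  0.0043] turn [-2.206 -0.211  2.223] mag 3.14
shift [-0.0002  0.0005  0.0043] turn [ 0.001 -0.003 -0.003] mag 0.00
q [-0.44 -0.32  2.2   0.63  0.66  0.65] at [ 0.5684 -0.0095  0.2657]
scene 1240 [ 0.5539 -0.0572  0.1316] [0.5902 0.0387 0.2922]
[ 0.582  -0.0166  0.2107] [0.9988 0.0437 0.0228] [1.5506 0.9277 0.1443]
top 226 [ 0.5566 -0.0528  0.1477] [0.5877 0.0385 0.2936]
[ 0.5737 -0.0068  0.2489] [-0.9944 -0.0988  0.0373] [0.5412 0.3901 0.086 ]
```

View pics/a5scene.png

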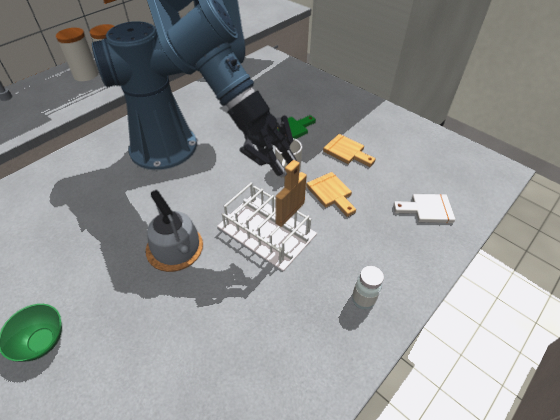

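The board hangs upright at (290,200), above the far slot of the rack. I'm lowering it in.

>>> carry_out([
  [[0,0,-0.012,0,0,0,0],[0,0,-0.024,0,0,0,0],[0,0,-0.036,0,0,0,0],[0,0,-0.048,0,0,0,0],[0,0,-0.06,0,0,0,0]],
])

```text
time_s: 14.65
eef_pos: [0.5678, -0.009, 0.2046]
eef_rot: [-0.019, 0.923, 0.045, 0.381]
wrist_force: [0.1, -0.5, -0.7]
opening: 0.346
grasp_force: 59.5
```

>>> carry_out([
  [[0,0,-0.01,0,0,0,0],[0,0,-0.02,0,0,0,0],[0,0,-0.029,0,0,0,0],[0,0,-0.037,0,0,0,0],[0,0,-0.043,0,0,0,0]],
])

```text
time_s: 15.07
eef_pos: [0.5676, -0.0089, 0.1611]
eef_rot: [-0.019, 0.924, 0.045, 0.38]
wrist_force: [-0.2, 0.2, -0.9]
opening: 0.351
grasp_force: 59.4
```

>>> carry_out([
  [[0,0,-0.0015,0,0,0,0],[0,0,-0.003,0,0,0,0],[0,0,-0.0045,0,0,0,0],[0,0,-0.0055,0,0,0,0],[0,0,-0.006,0,0,0,0]],
])

```text
time_s: 15.48
eef_pos: [0.5706, -0.0092, 0.1602]
eef_rot: [-0.018, 0.922, 0.045, 0.384]
wrist_force: [-2.7, 5.0, 14.6]
opening: 0.347
grasp_force: 60.5
```

>>> carry_out([
  [[0,0,0.003,0,0,0,0],[0,0,0.003,0,0,0,0.5],[0,0,0.003,0,0,0,0.8],[0,0,0.003,0,0,0,0.9],[0,0,0.003,0,0,0,0.9]],
])

```text
time_s: 15.9
eef_pos: [0.5672, -0.0088, 0.1584]
eef_rot: [-0.019, 0.924, 0.045, 0.38]
wrist_force: [-0.1, 0.0, 0.8]
opening: 0.889
grasp_force: 0.0
```

>>> carry_out([
  [[-0.007,-0.001,0.007,0,0,0,0.9],[-0.021,-0.002,0.021,0,0,0,0.9],[-0.042,-0.004,0.042,0,0,0,0.9],[-0.063,-0.006,0.063,0,0,0,0.9],[-0.085,-0.008,0.085,0,0,0,1]],
])

```text
time_s: 16.32
eef_pos: [0.4809, -0.0163, 0.2432]
eef_rot: [-0.019, 0.924, 0.045, 0.379]
wrist_force: [0.8, -0.7, 1.3]
opening: 0.998
grasp_force: 0.0
```

>>> carry_out([
  [[0,0.02,0.03,0,0,0,1],[0,0.04,0.06,0,0,0,1],[0,0.06,0.08,0,0,0,1],[0,0.08,0.1,0,0,0,1],[0,0.1,0.1,0,0,0,1]],
])

```text
time_s: 16.73
eef_pos: [0.4839, 0.0833, 0.35]
eef_rot: [-0.018, 0.922, 0.044, 0.385]
wrist_force: [0.8, 0.2, 0.5]
opening: 1.004
grasp_force: 0.0
```

```bash
cat >> h.py <<'E'
def inrack():
    """bamboo in rack frame: extents per standing board (mm)"""
    a=.094;R=np.array([[np.cos(a),np.sin(a)],[-np.sin(a),np.cos(a)]])
    for n in("scene","top"):
        c=camera(n);P=cloud(c);h=hsv(c)
        r=(P[...,:2]-[.4992,-.0155])@R.T
        m=(cv2.inRange(h,(8,70,60),(28,255,255))>0)&(P[...,2]>.005)&(abs(r[...,0])<.13)&(abs(r[...,1])<.09)
        k,lab=cv2.connectedComponents(m.astype(np.uint8))
        for i in range(1,k):
            s=lab==i
            if s.sum()<25: continue
            q=np.c_[r[s],P[s][:,2]]*1000
            hi=q[q[:,2]>np.percentile(q[:,2],85)]
            print(n,"lo",np.percentile(q,2,0).round(),"hi",np.percentile(q,98,0).round(),"top part x",hi[:,0].mean().round(),len(q))
E
python3 - <<'E'
from h import *
inrack();boards()
d=frame(-.251,0)[0];p=np.r_[.5313,.2167,0]+.082*d;p[2]=.011;print(p);to(p,-.251,0)
c=camera("scene");cv2.imwrite("pics/a6.png",cv2.resize(c["pixels"][120:290,180:400],None,fx=3,fy=3)[:,:,::-1])
E
```

```text
scene lo [ 69. -46.  50.] hi [ 85.  44. 184.] top part x 77.0 786
scene lo [ 77. -28.  13.] hi [85. 44. 47.] top part x 84.0 80
top lo [ 67. -42. 116.] hi [ 83.  47. 186.] top part x 75.0 211
top board [450.1 396.8] [528.2 403.4] yaw 0.084 [102.  90.] 1077.5
top board [530.7 217.8] [607.3 197.6] yaw -0.258 [ 90. 104.] 1081.0
scene board [532.  215.6] [609.4 196.2] yaw -0.246 [ 92. 108.] 902.0
scene board [453.4 396.6] [533.9 402.5] yaw 0.074 [109.  91.] 667.0
[0.61073049 0.19633343 0.011     ]
shift [ 0.1288  0.1124 -0.3318] turn [ 7.000e-03 -1.000e-03  2.791e+00] mag 2.79
shift [ 0.1288  0.1124 -0.3318] turn [ 0.119  1.568 -0.275] mag 1.60
q [-0.23 -0.68  2.25  0.31  0.84  1.13] at [0.4819 0.084  0.3428]
```

View pics/a6.png

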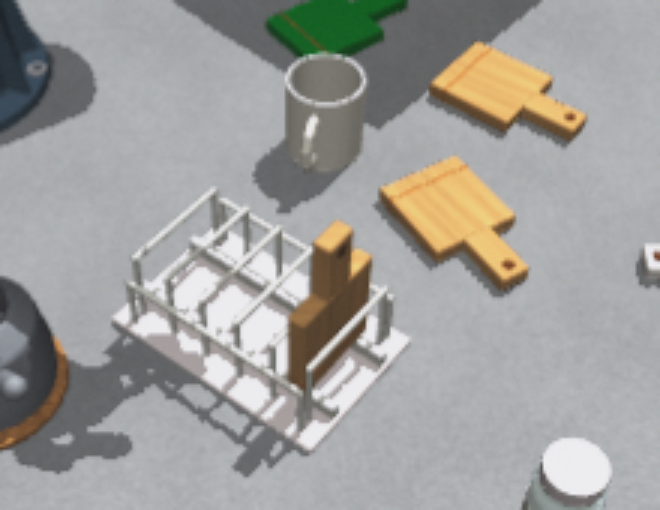

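The first board stands upright in the far slot (crop (330,300)) and is seated on the rails at x≈+76. Next is the left-centre board.

>>> carry_out([
  [[0.0064,0.0056,0,0.006,0.078,-0.014,1],[0.0129,0.0112,0,0.012,0.157,-0.028,1],[0.0193,0.0169,0,0.018,0.235,-0.041,1],[0.0258,0.0225,0,0.024,0.314,-0.055,1],[0.0322,0.0281,0,0.03,0.392,-0.069,1]],
])

```text
time_s: 17.4
eef_pos: [0.5149, 0.1099, 0.3429]
eef_rot: [-0.028, 0.981, 0.001, 0.192]
wrist_force: [0.2, -0.3, 0.9]
opening: 0.999
grasp_force: 0.0
```

>>> carry_out([
  [[0.0064,0.0056,0,0.006,0.078,-0.014,1],[0.0129,0.0112,0,0.012,0.157,-0.028,1],[0.0193,0.0169,0,0.018,0.235,-0.041,1],[0.0258,0.0225,0,0.024,0.314,-0.055,1],[0.0322,0.0281,0,0.03,0.392,-0.069,1]],
])

```text
time_s: 17.82
eef_pos: [0.5473, 0.1378, 0.3428]
eef_rot: [-0.036, 0.999, -0.041, -0.002]
wrist_force: [0.3, -0.8, 0.8]
opening: 0.998
grasp_force: 0.0
```

>>> carry_out([
  [[0.0064,0.0056,-0.01,0.006,0.078,-0.014,1],[0.0129,0.0112,-0.02,0.012,0.157,-0.028,1],[0.0193,0.0169,-0.03,0.018,0.235,-0.041,1],[0.0258,0.0225,-0.04,0.024,0.314,-0.055,1],[0.0322,0.0281,-0.05,0.03,0.392,-0.069,1]],
])

```text
time_s: 18.23
eef_pos: [0.5797, 0.1657, 0.2923]
eef_rot: [-0.043, 0.976, -0.081, -0.196]
wrist_force: [1.1, -0.0, 0.0]
opening: 0.999
grasp_force: 0.0
```

>>> carry_out([
  [[0.0064,0.0056,-0.02,0.006,0.078,-0.014,1],[0.0129,0.0112,-0.04,0.012,0.157,-0.028,1],[0.0193,0.0169,-0.06,0.018,0.235,-0.041,1],[0.0258,0.0225,-0.08,0.024,0.314,-0.055,1],[0.0322,0.0281,-0.1,0.03,0.392,-0.069,1]],
])

```text
time_s: 18.65
eef_pos: [0.6118, 0.1935, 0.1918]
eef_rot: [-0.049, 0.915, -0.118, -0.382]
wrist_force: [0.6, 0.4, 0.2]
opening: 0.997
grasp_force: 0.0
```

>>> carry_out([
  [[0,0,-0.02,0,0,0,1],[0,0,-0.04,0,0,0,1],[0,0,-0.06,0,0,0,1],[0,0,-0.08,0,0,0,1],[0,0,-0.09,0,0,0,1]],
])

```text
time_s: 19.07
eef_pos: [0.61, 0.1938, 0.0996]
eef_rot: [-0.048, 0.916, -0.118, -0.381]
wrist_force: [-0.7, 0.2, -1.0]
opening: 1.002
grasp_force: 0.0
```

Run:
```python
from h import *
to([.6107,.1963,.011],-.251,0)
boards();inrack()
```

```text
shift [ 0.0007  0.0025 -0.0886] turn [-2.152  0.554 -2.214] mag 3.14
shift [ 0.0007  0.0025 -0.0886] turn [ 0.002 -0.004  0.004] mag 0.01
q [0.02 0.98 0.88 0.22 2.04 1.87] at [0.61   0.1938 0.0996]
top board [475.4 387.7] [504. 415.] yaw 0.765 [68. 50.] 594.5
scene board [528.7 216.2] [606.4 195.5] yaw -0.261 [ 92. 100.] 806.0
scene board [449. 394.] [507.3 393.5] yaw -0.008 [100.  88.] 493.5
scene lo [ 69. -46.  50.] hi [ 85.  44. 184.] top part x 78.0 780
scene lo [ 80. -28.  21.] hi [85. 44. 48.] top part x 84.0 82
top lo [ 66. -42.  58.] hi [ 83.  47. 187.] top part x 74.0 232
```

>>> carry_out([
  [[0,0.001,-0.025,0,0,0,1],[0.001,0.002,-0.05,0,0,0,1],[0.001,0.0025,-0.07,0,0,0,1],[0.001,0.0025,-0.083,0,0,0,1],[0.001,0.0025,-0.09,0,0,0,1]],
])

```text
time_s: 19.68
eef_pos: [0.612, 0.1982, 0.0133]
eef_rot: [-0.047, 0.917, -0.117, -0.379]
wrist_force: [-0.3, 0.0, -0.1]
opening: 0.997
grasp_force: 0.0
```

>>> carry_out([
  [[0,0,0,0,0,0,0.8],[0,0,0,0,0,0,0.6],[0,0,0,0,0,0,0],[0,0,0,0,0,0,0],[0,0,0,0,0,0,0]],
])

```text
time_s: 20.1
eef_pos: [0.6135, 0.198, 0.0157]
eef_rot: [-0.047, 0.917, -0.117, -0.378]
wrist_force: [0.8, -0.2, -0.8]
opening: 0.346
grasp_force: 59.2
```

>>> carry_out([
  [[0,0,0,0,0,0,0],[0,0,0,0,0,0,0],[0,0,0,0,0,0,0],[0,0,0,0,0,0,0],[0,0,0,0,0,0,0]],
])

```text
time_s: 20.52
eef_pos: [0.6135, 0.198, 0.0156]
eef_rot: [-0.047, 0.917, -0.117, -0.378]
wrist_force: [3.5, -0.8, 5.4]
opening: 0.348
grasp_force: 59.8
```

>>> carry_out([
  [[0,0,0.006,0,0,0,0],[0,0,0.02,0,0,0,0],[0,0,0.04,0,0,0,0],[0,0,0.065,0,0,0,0],[0,0,0.09,0,0,0,0]],
])

```text
time_s: 20.93
eef_pos: [0.6115, 0.1983, 0.1048]
eef_rot: [-0.047, 0.916, -0.117, -0.38]
wrist_force: [0.4, 1.0, -1.2]
opening: 0.349
grasp_force: 59.3
```

>>> carry_out([
  [[0,0,0.03,0,0,0,0],[0,0,0.06,0,0,0,0],[0,0,0.1,0,0,0,0],[0,0,0.135,0,0,0,0],[0,0,0.165,0,0,0,0]],
])

```text
time_s: 21.35
eef_pos: [0.612, 0.1982, 0.2726]
eef_rot: [-0.047, 0.917, -0.117, -0.378]
wrist_force: [0.2, 0.0, -1.1]
opening: 0.345
grasp_force: 59.4
```

Run:
```python
from h import *
d=frame(.094,1)[0]
p=np.array([.4992,-.0155,0])-.0067*d;p[2]=.27;print(p);to(p,.094,1)
```

```text
[ 0.49252958 -0.01612887  0.27      ]
shift [-0.1195 -0.2144 -0.0026] turn [ 0.005 -0.003 -2.795] mag 2.80
shift [-0.1195 -0.2144 -0.0026] turn [-0.123 -1.569  0.273] mag 1.60
q [0.03 0.83 0.79 0.26 2.27 1.94] at [0.612  0.1982 0.2726]
```

>>> carry_out([
  [[-0.009,-0.006,0,-0.006,-0.078,0.014,0],[-0.018,-0.012,0,-0.012,-0.157,0.027,0],[-0.027,-0.018,0,-0.018,-0.235,0.041,0],[-0.036,-0.024,0,-0.025,-0.314,0.054,0],[-0.045,-0.03,0,-0.031,-0.392,0.068,0]],
])

```text
time_s: 21.77
eef_pos: [0.5665, 0.1679, 0.2698]
eef_rot: [-0.042, 0.978, -0.08, -0.191]
wrist_force: [0.6, -0.3, -1.2]
opening: 0.347
grasp_force: 59.3
```

>>> carry_out([
  [[-0.009,-0.01,0,-0.006,-0.078,0.014,0],[-0.018,-0.02,0,-0.012,-0.157,0.027,0],[-0.027,-0.03,0,-0.018,-0.235,0.041,0],[-0.036,-0.04,0,-0.025,-0.314,0.054,0],[-0.045,-0.05,0,-0.031,-0.392,0.068,0]],
])

```text
time_s: 22.18
eef_pos: [0.5212, 0.118, 0.2697]
eef_rot: [-0.035, 0.999, -0.04, 0.003]
wrist_force: [-0.5, -0.5, -0.8]
opening: 0.352
grasp_force: 59.3
```

>>> carry_out([
  [[-0.004,-0.013,0,-0.006,-0.078,0.014,0],[-0.008,-0.026,0,-0.012,-0.157,0.027,0],[-0.012,-0.039,0,-0.018,-0.235,0.041,0],[-0.016,-0.052,0,-0.025,-0.314,0.054,0],[-0.02,-0.065,0,-0.031,-0.392,0.068,0]],
])

```text
time_s: 22.6
eef_pos: [0.5013, 0.0531, 0.2694]
eef_rot: [-0.027, 0.98, 0.002, 0.197]
wrist_force: [0.0, 0.4, -2.0]
opening: 0.347
grasp_force: 59.3
```

>>> carry_out([
  [[-0.002,-0.014,0,-0.006,-0.078,0.014,0],[-0.004,-0.028,0,-0.012,-0.157,0.027,0],[-0.006,-0.042,0,-0.018,-0.235,0.041,0],[-0.008,-0.056,0,-0.025,-0.314,0.054,0],[-0.0095,-0.0694,0,-0.031,-0.392,0.068,0]],
])

```text
time_s: 23.02
eef_pos: [0.4921, -0.016, 0.2693]
eef_rot: [-0.017, 0.922, 0.044, 0.383]
wrist_force: [-0.2, 0.4, -1.0]
opening: 0.344
grasp_force: 59.3
```

>>> carry_out([
  [[0,0,0,0,0,0,0],[0,0,0,0,0,0,0],[0,0,0,0,0,0,0],[0,0,0,0,0,0,0],[0,0,0,0,0,0,0]],
])

```text
time_s: 23.43
eef_pos: [0.4932, -0.0153, 0.2695]
eef_rot: [-0.018, 0.923, 0.043, 0.381]
wrist_force: [0.1, 0.5, -1.1]
opening: 0.349
grasp_force: 59.6
```

Run:
```python
from h import *
to([.4925,-.0161,.27],.094,1);inrack()
```

```text
shift [-0.0007 -0.0008  0.0005] turn [ 2.208  0.209 -2.225] mag 3.14
shift [-0.0007 -0.0008  0.0005] turn [-0.    -0.003 -0.   ] mag 0.00
q [-0.58 -0.59  2.35  0.64  0.83  0.59] at [ 0.4932 -0.0153  0.2695]
scene lo [ -4. -49. 138.] hi [ 11.  43. 291.] top part x 6.0 1299
scene lo [ 69. -46.  50.] hi [ 85.  44. 184.] top part x 78.0 775
scene lo [ 81. -28.  22.] hi [85. 45. 47.] top part x 83.0 79
top lo [ 66. -42. 118.] hi [ 83.  47. 186.] top part x 73.0 214
top lo [ -8. -44. 162.] hi [  9.  46. 293.] top part x 0.0 224
```

>>> carry_out([
  [[-0.001,0,-0.012,0,0,0,0],[-0.001,0,-0.024,0,0,0,0],[-0.001,0,-0.036,0,0,0,0],[-0.001,0,-0.048,0,0,0,0],[-0.001,0,-0.06,0,0,0,0]],
])

```text
time_s: 23.95
eef_pos: [0.4919, -0.0156, 0.2084]
eef_rot: [-0.018, 0.923, 0.043, 0.381]
wrist_force: [0.3, -0.2, -0.8]
opening: 0.348
grasp_force: 59.6
```

>>> carry_out([
  [[0,0,-0.01,0,0,0,0],[0,0,-0.02,0,0,0,0],[0,0,-0.029,0,0,0,0],[0,0,-0.037,0,0,0,0],[0,0,-0.044,0,0,0,0]],
])

```text
time_s: 24.37
eef_pos: [0.4918, -0.0156, 0.1642]
eef_rot: [-0.018, 0.924, 0.043, 0.381]
wrist_force: [-0.4, 0.2, -0.9]
opening: 0.342
grasp_force: 59.6
```

>>> carry_out([
  [[0,0,-0.0015,0,0,0,0],[0,0,-0.003,0,0,0,0],[0,0,-0.0045,0,0,0,0],[0,0,-0.0055,0,0,0,0],[0,0,-0.006,0,0,0,0]],
])

```text
time_s: 24.78
eef_pos: [0.4942, -0.0167, 0.1624]
eef_rot: [-0.018, 0.922, 0.043, 0.384]
wrist_force: [-2.3, 3.2, 13.8]
opening: 0.344
grasp_force: 60.3
```

Contact on the rails, same as with the first board. I'm releasing and backing off.

>>> carry_out([
  [[0,0,0.003,0,0,0,0],[0,0,0.003,0,0,0,0.5],[0,0,0.003,0,0,0,0.8],[0,0,0.003,0,0,0,0.9],[0,0,0.003,0,0,0,0.9]],
])

```text
time_s: 25.2
eef_pos: [0.4915, -0.0161, 0.1616]
eef_rot: [-0.018, 0.924, 0.042, 0.381]
wrist_force: [0.1, -0.1, -0.2]
opening: 0.888
grasp_force: 0.0
```

>>> carry_out([
  [[-0.007,-0.001,0.007,0,0,0,0.9],[-0.021,-0.002,0.021,0,0,0,0.9],[-0.042,-0.004,0.042,0,0,0,0.9],[-0.063,-0.006,0.063,0,0,0,0.9],[-0.085,-0.008,0.085,0,0,0,1]],
])

```text
time_s: 25.62
eef_pos: [0.4187, -0.0259, 0.2419]
eef_rot: [-0.023, 0.926, 0.043, 0.375]
wrist_force: [7.1, 15.6, 17.7]
opening: 0.995
grasp_force: 0.0
```

>>> carry_out([
  [[0,0.02,0.03,0,0,0,1],[0,0.04,0.06,0,0,0,1],[0,0.06,0.08,0,0,0,1],[0,0.08,0.1,0,0,0,1],[0,0.1,0.1,0,0,0,1]],
])

```text
time_s: 26.03
eef_pos: [0.431, 0.0746, 0.3494]
eef_rot: [-0.018, 0.924, 0.042, 0.379]
wrist_force: [0.8, 0.6, 0.2]
opening: 1.002
grasp_force: 0.0
```

Run:
```python
from h import *
inrack();boards()
d=frame(.083,0)[0];p=np.r_[.4515,.3965,0]+.080*d;p[2]=.011;print(p);to(p,.083,0)
c=camera("scene");cv2.imwrite("pics/a7.png",c["pixels"][:,:,::-1])
```

```text
scene lo [ -6. -50.  56.] hi [  9.  41. 185.] top part x 3.0 778
scene lo [ 69. -46.  49.] hi [ 85.  43. 185.] top part x 78.0 775
scene lo [  6. -33.  25.] hi [ 9. 42. 55.] top part x 8.0 133
scene lo [ 79. -28.  16.] hi [84. 44. 47.] top part x 84.0 79
top lo [ 66. -42. 116.] hi [ 83.  47. 186.] top part x 74.0 206
top lo [ -9. -46. 118.] hi [  8.  42. 186.] top part x -1.0 216
top board [450.1 396.8] [527.3 403. ] yaw 0.080 [102.  90.] 1070.5
scene board [453.4 396.6] [533.7 402.4] yaw 0.072 [109.  91.] 666.0
[0.5312246  0.40313238 0.011     ]
shift [ 0.1022  0.3276 -0.3319] turn [ 2.500e-02 -2.000e-03  3.127e+00] mag 3.13
shift [ 0.1022  0.3276 -0.3319] turn [-0.142  1.549 -0.009] mag 1.56
q [-0.33 -0.89  2.33  0.35  1.01  1.07] at [0.4291 0.0756 0.3429]
```

View pics/a7.png

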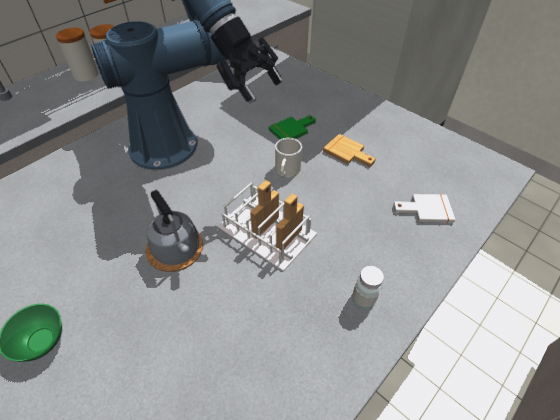

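Two boards stand in the rack at (263,208) and (289,222), the kettle is on the mat, and the last bamboo board is at (350,150). During the retreat joint 2 reached its limit, so the nearest slot is too close. The last board goes in the -38 slot, and I'll retreat straight up.

>>> carry_out([
  [[0.005,0.016,0,-0.007,0.077,0,1],[0.01,0.033,0,-0.014,0.155,-0.001,1],[0.015,0.049,0,-0.021,0.232,-0.001,1],[0.02,0.066,0,-0.028,0.31,-0.002,1],[0.0255,0.082,0,-0.0355,0.387,-0.002,1]],
])

```text
time_s: 26.7
eef_pos: [0.4555, 0.1557, 0.3431]
eef_rot: [-0.009, 0.981, 0.043, 0.187]
wrist_force: [0.2, -1.0, 0.5]
opening: 0.999
grasp_force: 0.0
```

>>> carry_out([
  [[0.005,0.016,0,-0.007,0.077,0,1],[0.01,0.033,0,-0.014,0.155,-0.001,1],[0.015,0.049,0,-0.021,0.232,-0.001,1],[0.02,0.066,0,-0.028,0.31,-0.002,1],[0.0255,0.082,0,-0.0355,0.387,-0.002,1]],
])

```text
time_s: 27.12
eef_pos: [0.4815, 0.2374, 0.343]
eef_rot: [-0.001, 0.999, 0.042, -0.006]
wrist_force: [-0.4, -0.6, 0.2]
opening: 1.0
grasp_force: 0.0
```

>>> carry_out([
  [[0.005,0.016,-0.01,-0.007,0.077,0,1],[0.01,0.033,-0.02,-0.014,0.155,-0.001,1],[0.015,0.049,-0.03,-0.021,0.232,-0.001,1],[0.02,0.066,-0.04,-0.028,0.31,-0.002,1],[0.0255,0.082,-0.05,-0.0355,0.387,-0.002,1]],
])

```text
time_s: 27.53
eef_pos: [0.5075, 0.3189, 0.2925]
eef_rot: [0.008, 0.979, 0.04, -0.199]
wrist_force: [-0.2, 0.5, 1.0]
opening: 1.003
grasp_force: 0.0
```

>>> carry_out([
  [[0.005,0.016,-0.02,-0.007,0.077,0,1],[0.01,0.033,-0.04,-0.014,0.155,-0.001,1],[0.015,0.049,-0.06,-0.021,0.232,-0.001,1],[0.02,0.066,-0.08,-0.028,0.31,-0.002,1],[0.0255,0.082,-0.1,-0.0355,0.387,-0.002,1]],
])

```text
time_s: 27.95
eef_pos: [0.5333, 0.4005, 0.1919]
eef_rot: [0.016, 0.922, 0.037, -0.384]
wrist_force: [-0.8, -0.3, -0.1]
opening: 0.998
grasp_force: 0.0
```

>>> carry_out([
  [[0,0,-0.02,0,0,0,1],[0,0,-0.04,0,0,0,1],[0,0,-0.06,0,0,0,1],[0,0,-0.08,0,0,0,1],[0,0,-0.09,0,0,0,1]],
])

```text
time_s: 28.37
eef_pos: [0.5315, 0.3999, 0.0996]
eef_rot: [0.017, 0.923, 0.036, -0.384]
wrist_force: [-0.7, -1.0, -0.4]
opening: 0.997
grasp_force: 0.0
```

Run:
```python
from h import *
to([.5315,.403,.011],.079,0)
boards()
```

```text
shift [-0.      0.0031 -0.0886] turn [-2.217 -0.18  -2.217] mag 3.14
shift [-0.      0.0031 -0.0886] turn [ 0.004 -0.003 -0.001] mag 0.00
q [0.37 1.05 0.77 0.23 2.08 1.89] at [0.5315 0.3999 0.0996]
scene board [453.5 396.5] [532.9 402.3] yaw 0.073 [109.  91.] 662.5
```

>>> carry_out([
  [[0,0.001,-0.025,0,0,0,1],[0,0.002,-0.05,0,0,0,1],[0,0.003,-0.07,0,0,0,1],[0,0.003,-0.083,0,0,0,1],[0,0.003,-0.09,0,0,0,1]],
])

```text
time_s: 28.88
eef_pos: [0.5313, 0.4052, 0.013]
eef_rot: [0.017, 0.923, 0.038, -0.382]
wrist_force: [0.1, 0.3, -0.7]
opening: 0.998
grasp_force: 0.0
```

>>> carry_out([
  [[0,0,0,0,0,0,0.8],[0,0,0,0,0,0,0.6],[0,0,0,0,0,0,0],[0,0,0,0,0,0,0],[0,0,0,0,0,0,0]],
])

```text
time_s: 29.3
eef_pos: [0.5328, 0.4059, 0.0158]
eef_rot: [0.017, 0.924, 0.038, -0.38]
wrist_force: [0.7, 0.4, -0.3]
opening: 0.349
grasp_force: 59.2
```

>>> carry_out([
  [[0,0,0,0,0,0,0],[0,0,0,0,0,0,0],[0,0,0,0,0,0,0],[0,0,0,0,0,0,0],[0,0,0,0,0,0,0]],
])

```text
time_s: 29.72
eef_pos: [0.5327, 0.4059, 0.0157]
eef_rot: [0.017, 0.924, 0.038, -0.38]
wrist_force: [3.3, 0.8, 6.5]
opening: 0.347
grasp_force: 59.8
```

>>> carry_out([
  [[0,0,0.006,0,0,0,0],[0,0,0.02,0,0,0,0],[0,0,0.04,0,0,0,0],[0,0,0.065,0,0,0,0],[0,0,0.09,0,0,0,0]],
])

```text
time_s: 30.13
eef_pos: [0.5308, 0.4055, 0.1047]
eef_rot: [0.018, 0.923, 0.038, -0.382]
wrist_force: [1.1, 0.8, -0.9]
opening: 0.347
grasp_force: 59.3
```

>>> carry_out([
  [[0,0,0.03,0,0,0,0],[0,0,0.06,0,0,0,0],[0,0,0.1,0,0,0,0],[0,0,0.135,0,0,0,0],[0,0,0.165,0,0,0,0]],
])

```text
time_s: 30.55
eef_pos: [0.5313, 0.4057, 0.2726]
eef_rot: [0.017, 0.924, 0.039, -0.38]
wrist_force: [1.1, -0.0, -0.8]
opening: 0.347
grasp_force: 59.4
```

Run:
```python
from h import *
d=frame(.094,1)[0]
p=np.array([.4992,-.0155,0])-.0457*d;p[2]=.27;print(p);to(p,.094,1)
```

```text
[ 0.45370175 -0.01978948  0.27      ]
shift [-0.0776 -0.4255 -0.0026] turn [ 6.000e-03 -2.000e-03 -3.132e+00] mag 3.13
shift [-0.0776 -0.4255 -0.0026] turn [ 0.141 -1.56   0.009] mag 1.57
q [0.38 0.9  0.67 0.28 2.31 1.97] at [0.5313 0.4057 0.2726]
```

>>> carry_out([
  [[-0.007,-0.021,0,0.007,-0.078,0,0],[-0.014,-0.042,0,0.014,-0.156,0.001,0],[-0.021,-0.063,0,0.021,-0.234,0.001,0],[-0.028,-0.085,0,0.028,-0.312,0.002,0],[-0.035,-0.106,0,0.035,-0.39,0.002,0]],
])

```text
time_s: 30.97
eef_pos: [0.4957, 0.2985, 0.2696]
eef_rot: [0.009, 0.98, 0.042, -0.192]
wrist_force: [-0.2, 0.2, -0.2]
opening: 0.345
grasp_force: 59.3
```

>>> carry_out([
  [[-0.005,-0.021,0,0.007,-0.078,0,0],[-0.01,-0.042,0,0.014,-0.156,0.001,0],[-0.015,-0.063,0,0.021,-0.234,0.001,0],[-0.02,-0.085,0,0.028,-0.312,0.002,0],[-0.025,-0.106,0,0.035,-0.39,0.002,0]],
])

```text
time_s: 31.38
eef_pos: [0.4706, 0.1927, 0.2696]
eef_rot: [-0.0, 0.999, 0.044, 0.002]
wrist_force: [-0.1, -0.5, -0.6]
opening: 0.35
grasp_force: 59.3
```

>>> carry_out([
  [[-0.003,-0.021,0,0.007,-0.078,0,0],[-0.006,-0.042,0,0.014,-0.156,0.001,0],[-0.009,-0.063,0,0.021,-0.234,0.001,0],[-0.011,-0.085,0,0.028,-0.312,0.002,0],[-0.012,-0.106,0,0.035,-0.39,0.002,0]],
])

```text
time_s: 31.8
eef_pos: [0.4585, 0.0872, 0.2692]
eef_rot: [-0.009, 0.98, 0.044, 0.196]
wrist_force: [-0.5, 0.2, -0.3]
opening: 0.346
grasp_force: 59.3
```

>>> carry_out([
  [[-0.001,-0.021,0,0.007,-0.078,0,0],[-0.002,-0.042,0,0.014,-0.156,0.001,0],[-0.003,-0.063,0,0.021,-0.234,0.001,0],[-0.004,-0.085,0,0.028,-0.312,0.002,0],[-0.0056,-0.1075,0,0.036,-0.39,0.003,0]],
])

```text
time_s: 32.22
eef_pos: [0.4535, -0.0177, 0.2691]
eef_rot: [-0.018, 0.924, 0.044, 0.38]
wrist_force: [-0.8, -0.9, -1.5]
opening: 0.347
grasp_force: 59.4
```

>>> carry_out([
  [[0,0,0,0,0,0,0],[0,0,0,0,0,0,0],[0,0,0,0,0,0,0],[0,0,0,0,0,0,0],[0,0,0,0,0,0,0]],
])

```text
time_s: 32.63
eef_pos: [0.4541, -0.0158, 0.2689]
eef_rot: [-0.02, 0.925, 0.045, 0.377]
wrist_force: [0.7, 0.3, -1.6]
opening: 0.344
grasp_force: 59.5
```

Run:
```python
from h import *
to([.4537,-.0198,.27],.094,1);inrack()
```

```text
shift [-0.0004 -0.004   0.0011] turn [-2.198 -0.215  2.233] mag 3.14
shift [-0.0004 -0.004   0.0011] turn [-0.001 -0.011 -0.004] mag 0.01
q [-0.69 -0.75  2.42  0.64  0.97  0.55] at [ 0.4541 -0.0158  0.2689]
scene lo [-42. -50.  72.] hi [  9.  44. 293.] top part x -32.0 2059
scene lo [ 69. -46.  51.] hi [ 85.  44. 185.] top part x 78.0 777
scene lo [  6. -33.  23.] hi [ 9. 41. 56.] top part x 8.0 132
scene lo [ 81. -29.  22.] hi [85. 44. 47.] top part x 84.0 78
top lo [ 66. -42. 116.] hi [ 83.  47. 186.] top part x 74.0 213
top lo [-46. -44. 116.] hi [  7.  46. 295.] top part x -37.0 434
```

>>> carry_out([
  [[-0.001,-0.001,-0.012,0,-0.01,0,0],[-0.001,-0.003,-0.024,0,-0.01,0,0],[-0.001,-0.003,-0.036,0,-0.01,0,0],[-0.001,-0.003,-0.048,0,-0.01,0,0],[-0.001,-0.003,-0.06,0,-0.01,0,0]],
])

```text
time_s: 33.15
eef_pos: [0.453, -0.0196, 0.208]
eef_rot: [-0.019, 0.923, 0.044, 0.382]
wrist_force: [0.0, -0.2, -2.2]
opening: 0.346
grasp_force: 59.6
```

>>> carry_out([
  [[0,0,-0.01,0,0,0,0],[0,0,-0.02,0,0,0,0],[0,0,-0.029,0,0,0,0],[0,0,-0.037,0,0,0,0],[0,0,-0.045,0,0,0,0]],
])

```text
time_s: 33.57
eef_pos: [0.453, -0.0195, 0.1631]
eef_rot: [-0.019, 0.923, 0.044, 0.382]
wrist_force: [-0.1, 0.1, -0.6]
opening: 0.348
grasp_force: 59.6
```

>>> carry_out([
  [[0,0,-0.0015,0,0,0,0],[0,0,-0.003,0,0,0,0],[0,0,-0.0045,0,0,0,0],[0,0,-0.0055,0,0,0,0],[0,0,-0.006,0,0,0,0]],
])

```text
time_s: 33.98
eef_pos: [0.4542, -0.0213, 0.1595]
eef_rot: [-0.018, 0.922, 0.043, 0.384]
wrist_force: [-1.4, 1.6, 7.5]
opening: 0.345
grasp_force: 60.0
```

Seated. I'm releasing, retreating straight up, then moving clear.

>>> carry_out([
  [[0,0,0.001,0,0,0,0],[0,0,0.001,0,0,0,0.5],[0,0,0.001,0,0,0,0.8],[0,0,0.001,0,0,0,0.9],[0,0,0.001,0,0,0,0.9]],
])

```text
time_s: 34.4
eef_pos: [0.4528, -0.021, 0.1585]
eef_rot: [-0.018, 0.923, 0.043, 0.382]
wrist_force: [-1.1, 0.2, 1.0]
opening: 0.886
grasp_force: 0.0
```

>>> carry_out([
  [[-0.003,0,0.007,0,0,0,0.9],[-0.006,0,0.021,0,0,0,0.9],[-0.008,0,0.045,0,0,0,0.9],[-0.008,0,0.075,0,0,0,0.9],[-0.008,0,0.105,0,0,0,0.9]],
])

```text
time_s: 34.82
eef_pos: [0.4441, -0.0208, 0.2639]
eef_rot: [-0.018, 0.923, 0.042, 0.381]
wrist_force: [1.9, -1.3, -0.6]
opening: 0.901
grasp_force: 0.0
```

>>> carry_out([
  [[0,0.01,0.03,0,0,0,1],[0,0.04,0.06,0,0.05,0,1],[0,0.07,0.08,0,0.1,0,1],[0,0.1,0.1,0,0.15,0,1],[0,0.13,0.1,0,0.2,0,1]],
])

```text
time_s: 35.23
eef_pos: [0.4462, 0.1058, 0.3683]
eef_rot: [-0.021, 0.955, 0.04, 0.294]
wrist_force: [0.9, -1.0, -0.3]
opening: 0.995
grasp_force: 0.0
```

>>> carry_out([
  [[0,0.03,0,0,0.05,0,1],[0,0.06,0,0,0.1,0,1],[0,0.09,0,0,0.15,0,1],[0,0.12,0,0,0.2,0,1],[0,0.13,0,0,0.2,0,1]],
])

```text
time_s: 35.65
eef_pos: [0.4452, 0.239, 0.3629]
eef_rot: [-0.028, 0.98, 0.04, 0.192]
wrist_force: [-1.0, 1.1, 0.6]
opening: 1.0
grasp_force: 0.0
```

Run:
```python
from h import *
inrack();boards();mat()
c=camera("top")
q=low(c,.3625,-.2215,.15,.165,.19);print("grip",cv2.minAreaRect(q[:,:2].astype(np.float32)))
c=camera("scene");cv2.imwrite("pics/a8.png",c["pixels"][:,:,::-1])
```

```text
scene lo [-44. -51.  53.] hi [  9.  38. 185.] top part x -17.0 1401
scene lo [ 69. -46.  50.] hi [ 85.  44. 185.] top part x 78.0 779
scene lo [  6. -33.  24.] hi [ 9. 42. 56.] top part x 8.0 134
scene lo [ 79. -30.  15.] hi [85. 44. 47.] top part x 84.0 81
top lo [ 66. -42. 117.] hi [ 83.  47. 186.] top part x 75.0 212
top lo [ -9. -46. 117.] hi [  7.  43. 186.] top part x -1.0 207
top lo [-48. -47. 117.] hi [-32.  41. 185.] top part x -40.0 209
grip ((0.36278676986694336, -0.21767891943454742), (0.020148321986198425, 0.10126390308141708), 78.7099380493164)
```

View pics/a8.png

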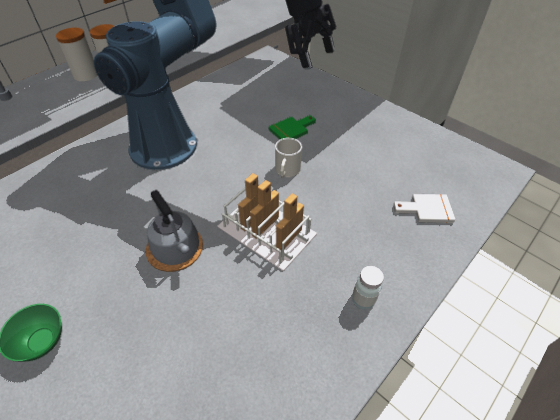

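All three boards stand in separate slots, at (250,205), (265,210) and (290,222), with equal top heights of 185 mm. The kettle is centred on the mat at (173,240) and nothing has been disturbed.

```bash
python3 -c "
from bench import hand_in
print(hand_in())"
```

```text
the job is handed in; nothing more can be done
None
```

The job is handed in: the kettle stands upright about 4 mm from the centre of the mat, and all three boards present stand handle up in separate rack slots, down on the rails. The mug and the look-alikes were left alone.

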